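Set the strip punch by counting clicks, then stroke it

TASK

On the grey bench punch, turn the blank round selector anticlockwise until it rests gently against its end stop, then clockwise exactly three clicks, and let go of it. Only then push the steel plunger fully down and let it come back up. Leave the bumper guard, grommet strip, awl and mallet where they lie.

Things in the scene. Friction and masses are not known exactly. Their poses are not given: they have to be found in the camera images.
- punch: Grey steel bench punch, fixed: housing 200 (x) by 340 (y) by 70 mm high; on it a C-frame 50 mm wide (y from -25 to 25 mm, x from -15 mm to the rear edge at +x, top 160 mm above the bench). Origin at the centre of the housing's underside, z up, front to -x. Selector on top near the +y end, plunger near the -y end.
- selector_grip (a point): Point to grip the selector: on its upright axis, 94 mm above the bench (24 mm above the housing's top). The selector is a black fluted round knob 50 mm across, sides from 74 to 106 mm above the bench, no mark or pointer. The point belongs to the housing and does not turn with the knob. A grip of 30 to 50 N does not slip on the clicks.
- selector_top (a point): Centre of the knob's top face, 106 mm above the bench; does not turn. Seen from above, anticlockwise leads to the end stop, clockwise up through five unevenly spaced clicks to a hard limit. At the start the knob is on an unknown one of the five. CLICKS: resistance of 0.15 to 0.6 N m on leaving a rest, none halfway, then a like pull into the next rest, where a released knob stays.
- selector_foot (a point): Point on the selector's axis at the housing's top, 70 mm above the bench; does not turn. END STOP: the rest below the first click, where counting starts from zero. It is cushioned: it holds to about 0.9 N m, more than any click takes, then gives way slowly at about 1.0 N m and is damaged when pushed in 0.25 rad. Let go, the knob comes back to the zero rest.
- wedge (a joint): The punch's fine depth wedge, hidden inside the housing and driven by the selector: 0 m at the end stop, growing by 0.03 mm per radian of selector turn, about 0.01 mm a click and so far too little to be measured. At the third click it stands at 0.033 mm.
- plunger_top (a point): Centre of the top face of the plunger, a bright steel round push button 36 mm across in a dark steel collar (52 mm across, 12 mm high) on the housing's top; its top stands 22 mm above the housing's top (92 mm above the bench) when up. It moves straight down.
- plunger (a joint): Plunger travel: 0 up, 0.010 m fully down. A spring pushes it up with 2.4 N at rest and 8 N fully down.
- guard: Bystander: old cracked black rubber bumper guard, a curved bar 10 mm wide, 14 mm high and about 210 mm long. Origin on the bench near the middle of the arc.
- strip: Bystander: new grey grommet strip, 190 by 12 by 4 mm with a row of 10 mm barrels pointing up, lying along its own y. Origin under its middle.
- awl: Bystander: starting awl with a wooden handle, 26 mm thick, 170 mm long, lying along its own x, steel point to +x. Origin on the bench, 10 mm behind the brass ferrule.
- mallet: Bystander: walnut mallet lying along its own x, head (55 by 95 by 44 mm high) at +x, 240 mm long overall. Origin on the bench about the middle.

How it is judged (in metres and radians):
On the way, in this order (a step that is already met when the one before it is completed fails the run):
1. the selector is turned back to its end stop (value of joint wedge below 3e-06 m), for 0.2 s.
2. the selector rests on the third click and the fingers are off it (value of joint wedge between 2.9e-05 and 3.65e-05 m and contact force between the fingers and punch below 0.1 N), for 0.3 s.
3. the plunger is pushed fully down (value of joint plunger above 0.0085 m), for 0.05 s.
At the end, for the whole second after the job is handed in: The selector rests on the third click above its end stop (wedge at 0.033 mm, within 0.0035 mm, about a third of a click), the plunger has been pushed down at least 8.5 mm and is up again (within 2 mm), and guard, strip, awl and mallet lie within 30 mm of where they were (value of joint wedge between 2.9e-05 and 3.65e-05 m and value of joint plunger below 0.002 m and distance of each of guard, strip, awl, mallet from where it was at the start of the episode below 0.03 m); the robot touches nothing.
It fails at once if the end stop is forced: the selector is pushed more than 0.25 rad into it (value of joint wedge below -7.5e-06 m).
It fails at once if the plunger is pushed (over 6 mm) while the selector is not on the third click (value of joint plunger above 0.006 m and (value of joint wedge below 2.9e-05 m or value of joint wedge above 3.65e-05 m)).
It fails at once if guard, strip, awl or mallet is knocked away (distance of any of guard, strip, awl, mallet from where it was at the start of the episode above 0.03 m).
It also fails if it takes over 72 s, if anything falls off the work surface, if the arm or the gripper's body presses on something with over 40 N, if the wrist force passes 120 N, or if a joint passes its speed limit or range.

ROBOT

A 6-joint arm with a two-finger parallel gripper is mounted at the origin on the work surface. World frame = base frame: x ahead of the robot, y to its left, z up, the work surface at z = 0. Lengths are in m, angles in degrees, forces in N, time in s.
With the tool pointing down it reaches from about 0.4 to 0.825 m from the base axis. Payload 7 kg.
Tool frame: the origin (TCP) lies on the centre line of the jaws, within the pads' length; the fingertips stand 19 mm ahead of it and the grasp point (between the pads) is the TCP (r.tip_extent is the distance from the TCP to the fingertips, in m); z points along the fingers, y is the line along which they close (so a half turn about z gives the same grasp; the last joint's range is limited). The gripper opens to 88 mm and grips with 3 to 60 N. Pads are 19 mm wide; open, the fingers measure 130 mm over their backs; the gripper's body (78 mm by 193 mm) begins 47 mm behind the grasp point.
Start: joints at [-57.92, 20.546, 0.682, 0, -70.136, -16.507], TCP at [0.181, -0.65, 0.246] pointing down, gripper open.
Joint ranges: [-176.03, 176.03], [-82.01, 121.73], [-58.28, 71.71], [-173.87, 95.51], [-174.79, -0.11], [-173.66, 173.66]. Speed limits (degrees/s): [136.94, 136.94, 172.46, 180, 180, 180].

INTERFACE

Orientations are given as [roll, pitch, yaw] about the fixed x, y, z axes, in that order (R = Rz(yaw) Ry(pitch) Rx(roll)).
In Python, from plant import r gives the robot as it stands. The module is installed in compiled form; this text tells all that it offers.
- The arm moves only by the tool jog_arm, never from a script. Its argument "deltas" is a list that holds one entry, the list of rows, each a list of 5 numbers: the opening, from -1 (shut) to 1 (fully open), then the shift along the world's x, y, z in cm, then the turn about the world's z in rad. In form: [[[claw, dx, dy, dz, turn], ...]]. A call has 1 to 8 rows; each row shifts and turns the commanded pose from where the row before left it; what a row does not reach is not made up. A row lasts 1/8 s, in which the tool goes at most 62.5 mm and 10.7 degrees, less where a joint would pass 70% of its speed; a pose out of reach is approached as far as the arm can. A call with a gripper value outside its range is refused whole. The fingers move at their own pace and stop on an object; "force" is the grip in N (left out, the last holds). Time passes only in rows, so rows that do not move let the fingers close. It gives the time, the measured TCP pose, the force, the opening and the grip force at its end, in the units of the state.
- r.get_state(): the state, without advancing time (a new reading comes with each control period).
- r.capture(name): name is "side" or "top" or "wrist"; returns the picture (400x640x3 uint8, blue, green, red); there is no depth.
- r.camera_info(name): a dict with "fx", "fy", "cx", "cy" (pixels), "view" (4x4, takes a point from world to camera coordinates). Camera axes: x right, y up, looking along -z (the intrinsics and any distortion apply to the point x, -y, -z); pixel columns grow to the right and rows downward; lengths in m; the calibration is good to about 2 mm. A picture is of the moment at which its call begins: read the wrist's pose just before it. camera_info takes no time and is no camera call; for the wrist camera it gives the pose at the moment of the call.
- r.close_job(): hands the job in; it is judged then, once.
The state is a dict: "time_s": time; "joints": joint angles; "qd": joint speeds; "joint_torque": joint torques, N m; "tcp_pos": TCP position; "eef_rot": TCP orientation; "contact_force": force on the tool from outside, world axes, zero at the start; "moment": the same for the moment, N m; "gripper_width": finger opening in m; "gripper_force": force on a finger pad.
Only numpy, scipy, OpenCV 4.12 (cv2) and the standard library are available. Lean on these libraries where they do the work, as an engineer would, in place of code of your own. Each camera call takes 0.05 s, during which the arm holds its last target. There are 200 camera calls.

## Working session

There is one attempt and no reset: what is moved stays moved. The work goes in short steps, Python scripts to look and compute and a tool call to move; the robot and the scene stay as the last step left them, time stands still between calls to the robot, and variables do not carry over. Pictures are saved under pics/ and viewed, at most 10 in all, crops included, and the job is handed in when it is done.

Besides the shell and the picture viewer there is one more tool, called after ">>>" as name([rows], argument=value, ...), one row to a line, values as JSON. jog_arm: Moves the arm, as the interface text tells. Its arguments: {"type":"object","properties":{"deltas":{"type":"array"},"force":{"type":"number"}},"required":["deltas"]}

```bash
mkdir -p pics; cat > h.py <<'E'
import numpy as np, cv2
from plant import r
def ray(name,u,v,info=None):
    c=info or r.camera_info(name); V=np.array(c["view"])
    d=np.array([(u-c["cx"])/c["fx"],-(v-c["cy"])/c["fy"],-1.])
    R=V[:3,:3]; o=-R.T@V[:3,3]; return o,R.T@d
def onz(name,u,v,z,info=None):
    o,d=ray(name,u,v,info); return o+d*(z-o[2])/d[2]
def proj(name,p,info=None):
    c=info or r.camera_info(name); V=np.array(c["view"]); q=V[:3,:3]@p+V[:3,3]
    return np.array([c["cx"]+c["fx"]*q[0]/-q[2], c["cy"]-c["fy"]*q[1]/-q[2]])
E
python3 - <<'E'
from h import *
for n in("top","side"):
    cv2.imwrite(f"pics/{n}0.png",r.capture(n)); i=r.camera_info(n); print(n,{k:(np.round(v,3).tolist()) for k,v in i.items()})
s=r.get_state(); print(s)
E
```

```text
top {'fx': 513.383, 'fy': 513.383, 'cx': 321.516, 'cy': 196.042, 'view': [[-0.01, -1.0, -0.003, 0.018], [0.98, -0.01, 0.196, -0.624], [-0.196, -0.001, 0.981, -1.317], [0.0, 0.0, 0.0, 1.0]]}
side {'fx': 503.683, 'fy': 503.683, 'cx': 319.953, 'cy': 197.917, 'view': [[-0.853, -0.522, -0.02, 0.563], [0.342, -0.586, 0.735, -0.262], [-0.395, 0.62, 0.678, -0.987], [0.0, 0.0, 0.0, 1.0]]}
{'time_s': 0.1, 'joints': array([-5.79205513e+01,  2.05872437e+01,  6.39185048e-01, -1.59870587e-02,
       -7.01332801e+01, -1.65074173e+01]), 'qd': array([ 0.07986223, -0.02305787,  0.16217972,  0.13729954,  0.08007802,
        0.06434201]), 'joint_torque': array([-2.10723141e-03, -5.84162521e+01,  2.93751222e+01,  7.01563329e+00,
        1.01491009e-02, -8.18327771e-05]), 'tcp_pos': array([ 0.18107717, -0.64985534,  0.24472405]), 'eef_rot': array([ 1.79917743e+02, -8.70327591e-03, -1.64433406e+02]), 'contact_force': array([-0.22249467, -0.23570434,  0.8337131 ]), 'moment': array([ 0.00195536, -0.0015707 , -0.02644111]), 'gripper_force': 0.0, 'gripper_width': 0.08758684702913168}
```

View pics/top0.png

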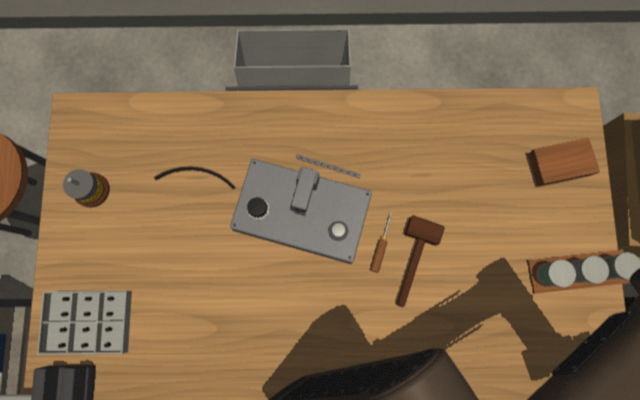

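View pics/side0.png

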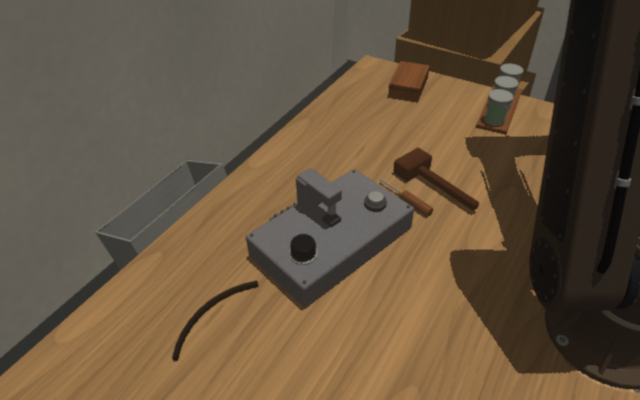

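The top view shows the punch with its knob near (257,207), its plunger near (338,230) and the C-frame between them at (305,190). The guard, strip, awl and mallet lie around it. The side view puts the knob at (303,246) and the plunger at (375,200). Next I measure them.

```bash
python3 - <<'E'
from h import *
def blob(img,mask,box):
    x0,y0,x1,y1=box; m=np.zeros(mask.shape,np.uint8); m[y0:y1,x0:x1]=mask[y0:y1,x0:x1]
    n,l,s,c=cv2.connectedComponentsWithStats(m); k=1+np.argmax(s[1:,4]); return c[k],s[k]
t=cv2.imread("pics/top0.png");s=cv2.imread("pics/side0.png")
gt=t.max(2);gs=s.max(2)
k,sk=blob(t,(gt<50).astype(np.uint8),(240,190,275,225));p,sp=blob(t,(gt>135).astype(np.uint8),(322,215,354,245))
K,SK=blob(s,(gs<50).astype(np.uint8),(285,228,322,268));P,SP=blob(s,(gs>110).astype(np.uint8),(360,185,390,212))
print(k,sk,p,sp,K,SK,P,SP)
print("knob top z.1",onz("top",*k,.1),"side .095",onz("side",*K,.095))
print("pl",onz("top",*p,.092),onz("side",*P,.09))
# housing outline at z=.07
hsv=cv2.cvtColor(t,cv2.COLOR_BGR2HSV); m=((hsv[...,1]<45)&(gt>50)).astype(np.uint8)
b=np.zeros_like(m); b[140:275,220:385]=m[140:275,220:385]
b=cv2.morphologyEx(b,cv2.MORPH_OPEN,np.ones((5,5)));c=max(cv2.findContours(b,0,2)[0],key=cv2.contourArea)
q=cv2.boxPoints(cv2.minAreaRect(c)); print([onz("top",*x,.07).round(4)for x in q])
E
```

```text
[255.51764706 206.28235294] [248 199  19  18 170] [338.14074074 229.72592593] [332 224  13  13 135] [302.48802947 247.67403315] [291 235  24  27 543] [375.04848485 193.9030303 ] [368 185  16  17 165]
knob top z.1 [0.59107648 0.18340102 0.1       ] side .095 [0.58517231 0.18740833 0.095     ]
pl [ 0.52851517 -0.03072102  0.092     ] [ 0.53317851 -0.03965604  0.09      ]
[array([0.5376, 0.2549, 0.07  ]), array([0.7455, 0.2016, 0.07  ]), array([ 0.6458, -0.128 ,  0.07  ]), array([ 0.4436, -0.066 ,  0.07  ])]
```

>>> jog_arm([
  [[1,1,2,0.5,0.06],[1,2,4.2,0.5,0.06],[1,2,4.2,0,0.06],[1,2,4.2,0,0.06],[1,2,4.2,0,0.06],[1,2,4.2,0,0.06],[1,2,4.2,0,0.06],[1,2,4.2,0,0.07]],
])

```text
time_s: 1.1
tcp_pos: [0.3314, -0.3341, 0.2558]
eef_rot: [-180.0, 0.0, -136.1]
contact_force: [0.9, -0.5, -0.0]
gripper_width: 0.0876
gripper_force: 0.0
```

>>> jog_arm([
  [[1,2,4.2,0,0],[1,2,4.2,0,0],[1,2,4.2,0,0],[1,2,4.2,0,0],[1,2,4.2,0,0],[1,2,4.2,0,0],[1,2,4.2,0,0],[1,2,4.2,0,0]],
])

```text
time_s: 2.1
tcp_pos: [0.4909, 0.0018, 0.2559]
eef_rot: [-180.0, 0.0, -136.2]
contact_force: [0.9, -0.6, -0.1]
gripper_width: 0.0877
gripper_force: 0.0
```

>>> jog_arm([
  [[1,2,4.2,0,0],[1,2,4.2,0,0],[1,2,4,0,0],[1,1,2,0,0],[1,0,0,0,0]],
])

```text
time_s: 2.72
tcp_pos: [0.5609, 0.145, 0.2551]
eef_rot: [180.0, -0.0, -136.2]
contact_force: [-1.3, 0.5, -0.2]
gripper_width: 0.0876
gripper_force: 0.0
```

```bash
python3 - <<'E'
from h import *
s=r.get_state();i=r.camera_info("wrist");w=r.capture("wrist");t=r.capture("top")
print({k:np.round(v,3).tolist() for k,v in s.items()}); print({k:np.round(v,4).tolist() for k,v in i.items()})
for z,x,y in((.106,.588,.185),(.092,.531,-.035)): print(proj("wrist",np.array([x,y,z]),i))
cv2.imwrite("pics/w1.png",w)
E
```

```text
{'time_s': 2.725, 'joints': [33.822, 11.27, -10.855, -0.011, -67.921, -80.028], 'qd': [-1.514, -1.463, -1.424, -0.095, -0.312, 0.511], 'joint_torque': [0.842, -43.831, 29.603, 6.955, 0.041, -0.162], 'tcp_pos': [0.561, 0.145, 0.255], 'eef_rot': [179.982, -0.044, -136.21], 'contact_force': [-1.279, 0.513, -0.235], 'moment': [-0.063, 0.094, 0.014], 'gripper_force': 0.0, 'gripper_width': 0.088}
{'fx': 279.0609, 'fy': 279.0609, 'cx': 317.2699, 'cy': 202.0908, 'view': [[-0.6911, 0.7227, 0.0017, 0.282], [-0.6988, -0.6676, -0.2568, 0.5226], [-0.1844, -0.1787, 0.9665, -0.2693], [0.0, 0.0, 0.0, 1.0]]}
[325.88079594 237.40483091]
[204.34446376  46.94015608]
```

View pics/w1.png

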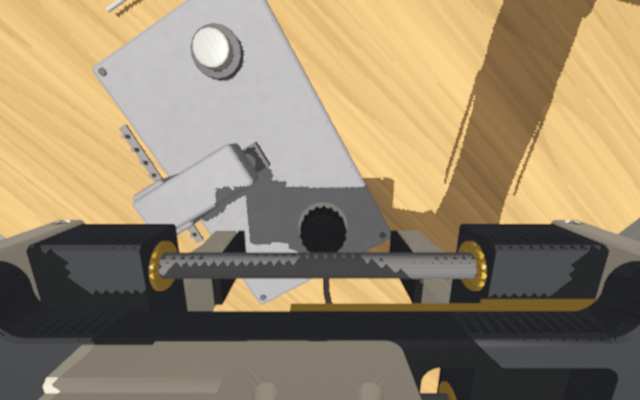

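The wrist view shows the knob at about (323,228), just clear of the gripper's crossbar. The plunger's bright top is at (211,46). I refine both positions from this closer picture.

```bash
python3 - <<'E'
from h import *
w=cv2.imread("pics/w1.png");i=r.camera_info("wrist");g=w.max(2)
m=(g<45).astype(np.uint8); m[:195]=0;m[251:]=0;m[:,:290]=0;m[:,360:]=0
n,l,s,c=cv2.connectedComponentsWithStats(m);k=1+np.argmax(s[1:,4]);print(s[k],c[k])
for y in range(202,252,4):
    xs=np.where(l[y]==k)[0]; print(y,xs.min() if len(xs) else 0,xs.max() if len(xs) else 0,end=' | ')
cn=max(cv2.findContours((l==k).astype(np.uint8),0,1)[0],key=len)[:,0]
cn=cn[cn[:,1]<248]
P=np.array([onz("wrist",*q,.104,i)[:2] for q in cn.astype(float)])
A=np.c_[2*P,np.ones(len(P))];x=np.linalg.lstsq(A,(P**2).sum(1),rcond=None)[0];print("\ncircle",x[:2],np.sqrt(x[2]+x[:2]@x[:2]))
m=(g>200).astype(np.uint8)*(np.sqrt(((np.indices(g.shape).transpose(1,2,0)-[46,211])**2).sum(2))<30).astype(np.uint8)
n,l,s,c=cv2.connectedComponentsWithStats(m);k=1+np.argmax(s[1:,4]);print(s[k],c[k],onz("wrist",*c[k],.092,i))
hsv=cv2.cvtColor(w,cv2.COLOR_BGR2HSV)
# lateral line: project tool centre at knob height
T=np.array([.561,.145]);print("tcp under",proj("wrist",np.array([*T,.1]),i))
E
```

```text
[ 301  207   45   44 1578] [322.61089987 230.28453739]
202 0 0 | 206 0 0 | 210 314 331 | 214 309 337 | 218 305 341 | 222 303 342 | 226 302 343 | 230 301 344 | 234 301 344 | 238 302 344 | 242 303 342 | 246 306 340 | 250 309 336 | 
circle [0.58500685 0.17594817] 0.025019766593549774
[ 193   28   35   39 1065] [210.16056338  46.70140845] [ 0.52621936 -0.03262834  0.092     ]
tcp under [317.32705302 195.74075174]
```

>>> jog_arm([
  [[1,3,3,0,0],[1,3,3,0,0],[1,2,2,0,0],[1,0,0,0,0],[1,0,0,0,0]],
])

```text
time_s: 3.45
tcp_pos: [0.6406, 0.2227, 0.2557]
eef_rot: [180.0, -0.0, -136.4]
contact_force: [0.0, -0.2, 0.7]
gripper_width: 0.0874
gripper_force: 0.0
```

```bash
python3 - <<'E'
from h import *
i=r.camera_info("wrist");w=r.capture("wrist");s=r.get_state();print(s["tcp_pos"],s["eef_rot"]);cv2.imwrite("pics/w2.png",w);g=w.max(2)
u0,v0=proj("wrist",np.array([.588,.18,.106]),i).astype(int);print(u0,v0)
m=(g<60).astype(np.uint8); M=np.zeros_like(m); M[max(0,v0-45):v0+45,u0-45:u0+45]=m[max(0,v0-45):v0+45,u0-45:u0+45]
n,l,s,c=cv2.connectedComponentsWithStats(M);k=1+np.argmax(s[1:,4]);print(s[k],c[k])
cn=max(cv2.findContours((l==k).astype(np.uint8),0,1)[0],key=len)
for z in(.07,.106):
    P=np.array([onz("wrist",*q,z,i)[:2] for q in cv2.convexHull(cn)[:,0].astype(float)]);A=np.c_[2*P,np.ones(len(P))]
    x=np.linalg.lstsq(A,(P**2).sum(1),rcond=None)[0];print(z,x[:2],np.sqrt(x[2]+x[:2]@x[:2]))
cv2.imwrite("pics/w2c.png",cv2.resize(w[max(0,v0-80):v0+80,u0-100:u0+100],None,fx=3,fy=3))
V=np.array(i["view"]);print("cam",-V[:3,:3].T@V[:3,3])
E
```

```text
[0.6405567  0.22264842 0.25598705] [ 1.79996593e+02  3.34439031e-03 -1.36390251e+02]
321 130Traceback (most recent call last):
  File "<stdin>", line 5, in <module>
    return _wrapfunc(a, 'argmax', axis=axis, out=out, **kwds)
    return bound(*args, **kwds)
ValueError: attempt to get argmax of an empty sequence
```

```bash
python3 - <<'E'
import cv2
w=cv2.imread("pics/w2.png");print(w.max(2).min(),w[130,321]);cv2.imwrite("pics/w2c.png",w)
E
```

```text
23 [117 118 122]
```

View pics/w2c.png

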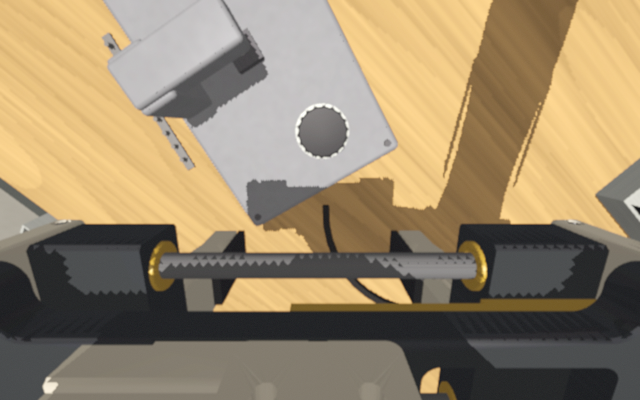

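The view is now straight down on the knob. Its top is grey in the light, centred near (322,131), with a bright scalloped rim. I fit a circle to it.

```bash
python3 - <<'E'
from h import *
i=r.camera_info("wrist");w=cv2.imread("pics/w2.png");g=w.max(2)
m=((g<150)).astype(np.uint8);M=np.zeros_like(m);M[95:168,285:358]=m[95:168,285:358]
n,l,s,c=cv2.connectedComponentsWithStats(M);k=l[131,322];print(s[k],c[k],onz("wrist",*c[k],.106,i))
m=(g>215).astype(np.uint8);M=np.zeros_like(m);M[95:168,285:358]=m[95:168,285:358]
ys,xs=np.where(M>0);print("rim",xs.min(),xs.max(),ys.min(),ys.max(),onz("wrist",(xs.min()+xs.max())/2,(ys.min()+ys.max())/2,.106,i))
print(r.get_state()["tcp_pos"])
E
```

```text
[ 298  106   50   52 1895] [322.36622691 131.54036939] [0.58869739 0.18129806 0.106     ]
rim 295 349 103 158 [0.58822048 0.18033167 0.106     ]
[0.6405567  0.22264842 0.25598705]
```

>>> jog_arm([
  [[1,-2.6,-2.1,0,0.13],[1,-2.6,-2.05,-2,0.14],[1,0,0,-4,0],[1,0,0,-4,0],[1,0,0,-3,0],[1,0,0,-2,0],[1,0,0,-1,0],[1,0,0,0,0]],
])

```text
time_s: 4.5
tcp_pos: [0.5889, 0.1818, 0.0957]
eef_rot: [180.0, -0.0, -120.9]
contact_force: [-0.3, 0.1, 0.4]
gripper_width: 0.0877
gripper_force: 0.0
```

```bash
cat > st.py <<'E'
from plant import r
import numpy as np
s=r.get_state();print({k:np.round(s[k],4).tolist() for k in("time_s","tcp_pos","eef_rot","contact_force","moment","joints","gripper_width","gripper_force")})
E
python3 st.py
```

```text
{'time_s': 4.5, 'tcp_pos': [0.5889, 0.1818, 0.0957], 'eef_rot': [179.9949, -0.016, -120.8993], 'contact_force': [-0.2997, 0.0845, 0.4082], 'moment': [0.0616, 0.0726, 0.0492], 'joints': [35.2892, 22.6527, -17.5434, 0.0024, -49.8207, -66.19], 'gripper_width': 0.0877, 'gripper_force': 0.0}
```

Close on the knob with 40 N.

>>> jog_arm([
  [[0.2,0,0,0,0],[0.1,0,0,0,0],[0,0,0,0,0],[-0.5,0,0,0,0],[-0.5,0,0,0,0],[-0.5,0,0,0,0]],
], force=40)

```text
time_s: 5.25
tcp_pos: [0.5901, 0.1819, 0.0959]
eef_rot: [-179.9, 0.0, -120.9]
contact_force: [4.1, -3.2, 0.1]
gripper_width: 0.0489
gripper_force: 40.0
```

```bash
python3 st.py
```

```text
{'time_s': 5.25, 'tcp_pos': [0.5901, 0.1819, 0.0959], 'eef_rot': [-179.9237, 0.0278, -120.879], 'contact_force': [4.1079, -3.2491, 0.073], 'moment': [-1.0288, -1.193, -0.1245], 'joints': [35.2653, 22.6928, -17.477, 0.0767, -49.7739, -66.1938], 'gripper_width': 0.0489, 'gripper_force': 39.9996}
```

>>> jog_arm([
  [[-0.5,0.1,-0.1,0,0],[-0.5,0,0,0,0.05],[-0.5,0,0,0,0]],
])

```text
time_s: 5.62
tcp_pos: [0.5902, 0.1818, 0.0959]
eef_rot: [180.0, 0.1, -118.0]
contact_force: [-2.2, 3.1, 4.7]
gripper_width: 0.0493
gripper_force: 40.0
```

```bash
cat > m.py <<'E'
from plant import r
import numpy as np
s=r.get_state();print("yaw",round(s["eef_rot"][2],2),"F",s["contact_force"].round(1),"Mz",round(s["moment"][2],3),"t6",round(s["joint_torque"][5],3),s["tcp_pos"].round(4),s["time_s"],round(s["gripper_width"],4))
E
python3 m.py
```

```text
yaw -118.04 F [-2.2  3.1  4.7] Mz -0.298 t6 0.687 [0.5902 0.1818 0.0959] 5.625 0.0493
```

>>> jog_arm([
  [[-0.5,0,0,0,0.05],[-0.5,0,0,0,0]],
])

```text
time_s: 5.88
tcp_pos: [0.5902, 0.1818, 0.0959]
eef_rot: [180.0, 0.0, -115.2]
contact_force: [-3.0, 4.3, 5.1]
gripper_width: 0.0492
gripper_force: 40.0
```

```bash
python3 m.py
```

```text
yaw -115.21 F [-3.   4.3  5.1] Mz -0.222 t6 0.549 [0.5902 0.1818 0.0959] 5.875 0.0492
```

>>> jog_arm([
  [[-0.5,0,0,0,0.05],[-0.5,0,0,0,0]],
])

```text
time_s: 6.12
tcp_pos: [0.5901, 0.1818, 0.0959]
eef_rot: [-180.0, 0.0, -112.3]
contact_force: [-3.5, 3.1, 5.4]
gripper_width: 0.0497
gripper_force: 40.0
```

```bash
python3 m.py
```

```text
yaw -112.34 F [-3.5  3.1  5.4] Mz -0.113 t6 0.392 [0.5901 0.1818 0.0959] 6.125 0.0497
```

>>> jog_arm([
  [[-0.5,0,0,0,0.05],[-0.5,0,0,0,0]],
])

```text
time_s: 6.38
tcp_pos: [0.5901, 0.1818, 0.0959]
eef_rot: [-180.0, 0.0, -109.5]
contact_force: [-2.6, 4.2, 5.7]
gripper_width: 0.0493
gripper_force: 40.0
```

```bash
python3 m.py
```

```text
yaw -109.46 F [-2.6  4.2  5.7] Mz 0.003 t6 0.295 [0.5901 0.1818 0.0959] 6.375 0.0493
```

>>> jog_arm([
  [[-0.5,0,0,0,0.05],[-0.5,0,0,0,0]],
])

```text
time_s: 6.62
tcp_pos: [0.5901, 0.1818, 0.0959]
eef_rot: [-180.0, 0.0, -106.6]
contact_force: [-3.4, 3.1, 5.9]
gripper_width: 0.0496
gripper_force: 40.0
```

```bash
python3 m.py
```

```text
yaw -106.59 F [-3.4  3.1  5.9] Mz 0.111 t6 0.197 [0.5901 0.1818 0.0959] 6.625 0.0496
```

>>> jog_arm([
  [[-0.5,0,0,0,0.05],[-0.5,0,0,0,0]],
])

```text
time_s: 6.88
tcp_pos: [0.5901, 0.1818, 0.0959]
eef_rot: [-180.0, 0.0, -103.7]
contact_force: [-3.9, 3.9, 5.8]
gripper_width: 0.0492
gripper_force: 40.0
```

```bash
python3 m.py
```

```text
yaw -103.71 F [-3.9  3.9  5.8] Mz 0.209 t6 0.094 [0.5901 0.1818 0.0959] 6.875 0.0492
```

>>> jog_arm([
  [[-0.5,0,0,0,0.05],[-0.5,0,0,0,0]],
])

```text
time_s: 7.12
tcp_pos: [0.59, 0.1818, 0.0959]
eef_rot: [-180.0, 0.0, -100.8]
contact_force: [-3.4, 3.7, 5.7]
gripper_width: 0.0493
gripper_force: 40.0
```

```bash
python3 m.py
```

```text
yaw -100.83 F [-3.4  3.7  5.7] Mz 0.356 t6 -0.025 [0.59   0.1818 0.0959] 7.125 0.0493
```

>>> jog_arm([
  [[-0.5,0,0,0,0.05],[-0.5,0,0,0,0]],
])

```text
time_s: 7.38
tcp_pos: [0.5901, 0.1818, 0.0959]
eef_rot: [-180.0, 0.0, -98.0]
contact_force: [-2.5, 2.9, 5.9]
gripper_width: 0.0495
gripper_force: 40.0
```

```bash
python3 m.py
```

```text
yaw -97.99 F [-2.5  2.9  5.9] Mz 0.098 t6 0.195 [0.5901 0.1818 0.0959] 7.375 0.0495
```

>>> jog_arm([
  [[-0.5,0,0,0,0.05],[-0.5,0,0,0,0]],
])

```text
time_s: 7.62
tcp_pos: [0.59, 0.1818, 0.0959]
eef_rot: [180.0, 0.0, -95.2]
contact_force: [-3.1, 3.6, 6.7]
gripper_width: 0.0491
gripper_force: 40.0
```

```bash
python3 m.py
```

```text
yaw -95.17 F [-3.1  3.6  6.7] Mz -0.252 t6 0.555 [0.59   0.1818 0.0959] 7.625 0.0491
```

>>> jog_arm([
  [[-0.5,0,0,0,0.05],[-0.5,0,0,0,0]],
])

```text
time_s: 7.88
tcp_pos: [0.59, 0.1818, 0.0959]
eef_rot: [180.0, 0.0, -92.3]
contact_force: [-4.0, 4.1, 5.7]
gripper_width: 0.0493
gripper_force: 40.0
```

```bash
python3 m.py
```

```text
yaw -92.29 F [-4.   4.1  5.7] Mz -0.162 t6 0.449 [0.59   0.1818 0.0959] 7.875 0.0493
```

>>> jog_arm([
  [[-0.5,0,0,0,0.05],[-0.5,0,0,0,0]],
])

```text
time_s: 8.12
tcp_pos: [0.59, 0.1818, 0.0959]
eef_rot: [180.0, 0.0, -89.4]
contact_force: [-3.7, 2.8, 5.4]
gripper_width: 0.0496
gripper_force: 40.0
```

```bash
python3 m.py
```

```text
yaw -89.42 F [-3.7  2.8  5.4] Mz -0.063 t6 0.352 [0.59   0.1818 0.0959] 8.125 0.0496
```

>>> jog_arm([
  [[-0.5,0,0,0,0.05],[-0.5,0,0,0,0.05],[-0.5,0,0,0,0]],
])

```text
time_s: 8.5
tcp_pos: [0.5899, 0.1818, 0.0959]
eef_rot: [180.0, 0.0, -83.7]
contact_force: [-3.5, 5.0, 5.4]
gripper_width: 0.0493
gripper_force: 40.0
```

```bash
python3 m.py
```

```text
yaw -83.66 F [-3.5  5.   5.4] Mz 0.167 t6 0.166 [0.5899 0.1818 0.0959] 8.5 0.0493
```

>>> jog_arm([
  [[-0.5,0,0,0,0.05],[-0.5,0,0,0,0]],
])

```text
time_s: 8.75
tcp_pos: [0.5899, 0.1818, 0.0959]
eef_rot: [180.0, 0.0, -80.8]
contact_force: [-3.3, 4.1, 6.8]
gripper_width: 0.0493
gripper_force: 40.0
```

```bash
python3 m.py
```

```text
yaw -80.79 F [-3.3  4.1  6.8] Mz 0.251 t6 0.047 [0.5899 0.1818 0.0959] 8.75 0.0493
```

>>> jog_arm([
  [[-0.5,0,0,0,0.05],[-0.5,0,0,0,0]],
])

```text
time_s: 9.0
tcp_pos: [0.5899, 0.1818, 0.0959]
eef_rot: [180.0, 0.0, -77.9]
contact_force: [-4.0, 3.4, 6.1]
gripper_width: 0.0495
gripper_force: 40.0
```

```bash
python3 m.py
```

```text
yaw -77.93 F [-4.   3.4  6.1] Mz 0.179 t6 0.129 [0.5899 0.1818 0.0959] 9.0 0.0495
```

>>> jog_arm([
  [[-0.5,0,0,0,0.05],[-0.5,0,0,0,0]],
])

```text
time_s: 9.25
tcp_pos: [0.5898, 0.1818, 0.0958]
eef_rot: [180.0, 0.0, -75.1]
contact_force: [-3.5, 4.6, 6.4]
gripper_width: 0.0493
gripper_force: 40.0
```

```bash
python3 m.py
```

```text
yaw -75.11 F [-3.5  4.6  6.4] Mz -0.162 t6 0.511 [0.5898 0.1818 0.0958] 9.25 0.0493
```

>>> jog_arm([
  [[-0.5,0,0,0,0.05],[-0.5,0,0,0,0]],
])

```text
time_s: 9.5
tcp_pos: [0.5898, 0.1817, 0.0959]
eef_rot: [180.0, 0.0, -72.2]
contact_force: [-3.5, 3.0, 6.0]
gripper_width: 0.0497
gripper_force: 40.0
```

```bash
python3 m.py
```

```text
yaw -72.24 F [-3.5  3.   6. ] Mz -0.066 t6 0.408 [0.5898 0.1817 0.0959] 9.5 0.0497
```

>>> jog_arm([
  [[-0.5,0,0,0,0.03],[-0.5,0,0,0,0]],
])

```text
time_s: 9.75
tcp_pos: [0.5899, 0.1818, 0.0959]
eef_rot: [180.0, 0.0, -70.5]
contact_force: [-4.3, 3.5, 6.5]
gripper_width: 0.0497
gripper_force: 40.0
```

```bash
python3 m.py
```

```text
yaw -70.52 F [-4.3  3.5  6.5] Mz -0.006 t6 0.223 [0.5899 0.1818 0.0959] 9.75 0.0497
```

Another click. I keep going.

>>> jog_arm([
  [[-0.5,0,0,0,0.05],[-0.5,0,0,0,0]],
])

```text
time_s: 10.0
tcp_pos: [0.5898, 0.1818, 0.0959]
eef_rot: [180.0, 0.0, -67.6]
contact_force: [-4.2, 4.1, 5.3]
gripper_width: 0.0494
gripper_force: 40.0
```

```bash
python3 m.py
```

```text
yaw -67.63 F [-4.2  4.1  5.3] Mz 0.107 t6 0.254 [0.5898 0.1818 0.0959] 10.0 0.0494
```

>>> jog_arm([
  [[-0.5,0,0,0,0.05],[-0.5,0,0,0,0]],
])

```text
time_s: 10.25
tcp_pos: [0.5898, 0.1817, 0.0959]
eef_rot: [180.0, 0.0, -64.8]
contact_force: [-4.3, 3.2, 6.2]
gripper_width: 0.0495
gripper_force: 40.0
```

```bash
python3 m.py
```

```text
yaw -64.76 F [-4.3  3.2  6.2] Mz 0.171 t6 0.155 [0.5898 0.1817 0.0959] 10.25 0.0495
```

>>> jog_arm([
  [[-0.5,0,0,0,0.05],[-0.5,0,0,0,0]],
])

```text
time_s: 10.5
tcp_pos: [0.5898, 0.1817, 0.0959]
eef_rot: [180.0, 0.0, -61.9]
contact_force: [-3.3, 2.9, 6.0]
gripper_width: 0.0495
gripper_force: 40.0
```

```bash
python3 m.py
```

```text
yaw -61.88 F [-3.3  2.9  6. ] Mz 0.199 t6 0.047 [0.5898 0.1817 0.0959] 10.5 0.0495
```

>>> jog_arm([
  [[-0.5,0,0,0,0.03],[-0.5,0,0,0,0]],
])

```text
time_s: 10.75
tcp_pos: [0.5898, 0.1817, 0.0959]
eef_rot: [180.0, 0.0, -60.2]
contact_force: [-5.1, 3.6, 6.8]
gripper_width: 0.0494
gripper_force: 40.0
```

```bash
python3 m.py
```

```text
yaw -60.17 F [-5.1  3.6  6.8] Mz 0.367 t6 -0.153 [0.5898 0.1817 0.0959] 10.75 0.0494
```

>>> jog_arm([
  [[-0.5,0,0,0,0.04],[-0.5,0,0,0,0]],
])

```text
time_s: 11.0
tcp_pos: [0.5898, 0.1817, 0.0959]
eef_rot: [180.0, 0.0, -57.9]
contact_force: [-3.9, 3.6, 7.2]
gripper_width: 0.0493
gripper_force: 40.0
```

```bash
python3 m.py
```

```text
yaw -57.92 F [-3.9  3.6  7.2] Mz -0.212 t6 0.406 [0.5898 0.1817 0.0959] 11.0 0.0493
```

>>> jog_arm([
  [[-0.5,0,0,0,0.04],[-0.5,0,0,0,0]],
])

```text
time_s: 11.25
tcp_pos: [0.5898, 0.1817, 0.0959]
eef_rot: [-180.0, 0.1, -55.7]
contact_force: [-4.8, 4.2, 7.4]
gripper_width: 0.0494
gripper_force: 40.0
```

```bash
python3 m.py
```

```text
yaw -55.72 F [-4.8  4.2  7.4] Mz -0.904 t6 1.185 [0.5898 0.1817 0.0959] 11.25 0.0494
```

>>> jog_arm([
  [[-0.5,0,0,0,0.04],[-0.5,0,0,0,0]],
])

```text
time_s: 11.5
tcp_pos: [0.5898, 0.1817, 0.0959]
eef_rot: [-180.0, 0.1, -53.4]
contact_force: [-4.6, 3.5, 6.1]
gripper_width: 0.0493
gripper_force: 40.0
```

```bash
python3 m.py
```

```text
yaw -53.44 F [-4.6  3.5  6.1] Mz -0.922 t6 1.177 [0.5898 0.1817 0.0959] 11.5 0.0493
```

>>> jog_arm([
  [[-0.5,0,0,0,-0.09],[-0.5,0,0,0,0],[-0.5,0,0,0,0],[-0.5,0,0,0,0]],
])

```text
time_s: 12.0
tcp_pos: [0.5898, 0.1817, 0.0959]
eef_rot: [180.0, 0.0, -58.5]
contact_force: [-4.4, 3.5, 6.8]
gripper_width: 0.0491
gripper_force: 40.0
```

```bash
python3 m.py
```

```text
yaw -58.51 F [-4.4  3.5  6.8] Mz 0.006 t6 -0.033 [0.5898 0.1817 0.0959] 12.0 0.0491
```

>>> jog_arm([
  [[-0.5,0,0,0,-0.05],[-0.5,0,0,0,0]],
])

```text
time_s: 12.25
tcp_pos: [0.5898, 0.1817, 0.0959]
eef_rot: [180.0, 0.0, -61.4]
contact_force: [-4.5, 2.8, 7.1]
gripper_width: 0.0495
gripper_force: 40.0
```

```bash
python3 m.py
```

```text
yaw -61.39 F [-4.5  2.8  7.1] Mz 0.175 t6 -0.495 [0.5898 0.1817 0.0959] 12.25 0.0495
```

>>> jog_arm([
  [[-0.5,0,0,0,-0.05],[-0.5,0,0,0,-0.05],[-0.5,0,0,0,0]],
])

```text
time_s: 12.62
tcp_pos: [0.5898, 0.1817, 0.0959]
eef_rot: [180.0, 0.0, -67.1]
contact_force: [-4.5, 3.7, 6.9]
gripper_width: 0.0496
gripper_force: 40.0
```

```bash
python3 m.py
```

```text
yaw -67.14 F [-4.5  3.7  6.9] Mz -0.011 t6 -0.31 [0.5898 0.1817 0.0959] 12.625 0.0496
```

>>> jog_arm([
  [[-0.5,0,0,0,-0.05],[-0.5,0,0,0,-0.05],[-0.5,0,0,0,0]],
])

```text
time_s: 13.0
tcp_pos: [0.5898, 0.1818, 0.0959]
eef_rot: [180.0, 0.0, -72.9]
contact_force: [-3.9, 3.1, 6.7]
gripper_width: 0.0494
gripper_force: 40.0
```

```bash
python3 m.py
```

```text
yaw -72.9 F [-3.9  3.1  6.7] Mz -0.252 t6 -0.109 [0.5898 0.1818 0.0959] 13.0 0.0494
```

>>> jog_arm([
  [[-0.5,0,0,0,-0.05],[-0.5,0,0,0,0]],
])

```text
time_s: 13.25
tcp_pos: [0.5899, 0.1818, 0.0959]
eef_rot: [180.0, 0.0, -75.8]
contact_force: [-4.0, 4.3, 6.0]
gripper_width: 0.049
gripper_force: 40.0
```

```bash
python3 m.py
```

```text
yaw -75.77 F [-4.   4.3  6. ] Mz -0.396 t6 0.019 [0.5899 0.1818 0.0959] 13.25 0.049
```

>>> jog_arm([
  [[-0.5,0,0,0,-0.05],[-0.5,0,0,0,0]],
])

```text
time_s: 13.5
tcp_pos: [0.5899, 0.1818, 0.0959]
eef_rot: [180.0, 0.0, -78.6]
contact_force: [-4.3, 3.5, 5.7]
gripper_width: 0.0494
gripper_force: 40.0
```

```bash
python3 m.py
```

```text
yaw -78.58 F [-4.3  3.5  5.7] Mz 0.239 t6 -0.567 [0.5899 0.1818 0.0959] 13.5 0.0494
```

>>> jog_arm([
  [[-0.5,0,0,0,-0.05],[-0.5,0,0,0,-0.05],[-0.5,0,0,0,-0.05],[-0.5,0,0,0,-0.05],[-0.5,0,0,0,-0.05],[-0.5,0,0,0,0]],
])

```text
time_s: 14.25
tcp_pos: [0.59, 0.1818, 0.0959]
eef_rot: [180.0, 0.0, -93.0]
contact_force: [-2.7, 3.9, 6.2]
gripper_width: 0.0497
gripper_force: 40.0
```

```bash
python3 m.py
```

```text
yaw -92.95 F [-2.7  3.9  6.2] Mz -0.291 t6 -0.063 [0.59   0.1818 0.0959] 14.25 0.0497
```

>>> jog_arm([
  [[-0.5,0,0,0,-0.05],[-0.5,0,0,0,0]],
])

```text
time_s: 14.5
tcp_pos: [0.59, 0.1818, 0.0959]
eef_rot: [180.0, 0.0, -95.8]
contact_force: [-3.0, 3.5, 5.5]
gripper_width: 0.0492
gripper_force: 40.0
```

```bash
python3 m.py
```

```text
yaw -95.83 F [-3.   3.5  5.5] Mz -0.415 t6 0.077 [0.59   0.1818 0.0959] 14.5 0.0492
```

>>> jog_arm([
  [[-0.5,0,0,0,-0.05],[-0.5,0,0,0,0]],
])

```text
time_s: 14.75
tcp_pos: [0.59, 0.1818, 0.0959]
eef_rot: [180.0, 0.0, -98.6]
contact_force: [-2.9, 3.4, 5.9]
gripper_width: 0.0496
gripper_force: 40.0
```

```bash
python3 m.py
```

```text
yaw -98.63 F [-2.9  3.4  5.9] Mz 0.224 t6 -0.578 [0.59   0.1818 0.0959] 14.75 0.0496
```

>>> jog_arm([
  [[-0.5,0,0,0,-0.05],[-0.5,0,0,0,-0.05],[-0.5,0,0,0,-0.05],[-0.5,0,0,0,0]],
])

```text
time_s: 15.25
tcp_pos: [0.5901, 0.1818, 0.0959]
eef_rot: [-180.0, 0.0, -107.2]
contact_force: [-1.4, 3.5, 4.8]
gripper_width: 0.0496
gripper_force: 40.0
```

```bash
python3 m.py
```

```text
yaw -107.25 F [-1.4  3.5  4.8] Mz -0.004 t6 -0.326 [0.5901 0.1818 0.0959] 15.25 0.0496
```

>>> jog_arm([
  [[-0.5,0,0,0,-0.05],[-0.5,0,0,0,-0.05],[-0.5,0,0,0,0]],
])

```text
time_s: 15.62
tcp_pos: [0.5902, 0.1818, 0.0959]
eef_rot: [180.0, 0.0, -113.0]
contact_force: [-3.4, 2.9, 5.6]
gripper_width: 0.049
gripper_force: 40.0
```

```bash
python3 m.py
```

```text
yaw -113.0 F [-3.4  2.9  5.6] Mz -0.186 t6 -0.127 [0.5902 0.1818 0.0959] 15.625 0.049
```

>>> jog_arm([
  [[-0.5,0,0,0,-0.05],[-0.5,0,0,0,-0.04],[-0.5,0,0,0,0]],
])

```text
time_s: 16.0
tcp_pos: [0.5902, 0.1818, 0.0959]
eef_rot: [180.0, 0.0, -118.2]
contact_force: [-2.9, 2.9, 5.3]
gripper_width: 0.0495
gripper_force: 40.0
```

```bash
python3 m.py
```

```text
yaw -118.17 F [-2.9  2.9  5.3] Mz -0.386 t6 0.163 [0.5902 0.1818 0.0959] 16.0 0.0495
```

>>> jog_arm([
  [[-0.5,0,0,0,-0.03],[-0.5,0,0,0,0]],
])

```text
time_s: 16.25
tcp_pos: [0.5902, 0.1818, 0.0959]
eef_rot: [180.0, 0.0, -119.9]
contact_force: [-2.2, 2.8, 5.1]
gripper_width: 0.0491
gripper_force: 40.0
```

```bash
python3 m.py
```

```text
yaw -119.89 F [-2.2  2.8  5.1] Mz -0.496 t6 0.306 [0.5902 0.1818 0.0959] 16.25 0.0491
```

>>> jog_arm([
  [[-0.5,0,0,0,-0.02],[-0.5,0,0,0,0]],
])

```text
time_s: 16.5
tcp_pos: [0.5902, 0.1818, 0.0959]
eef_rot: [-180.0, 0.0, -121.0]
contact_force: [-0.9, 3.4, 5.1]
gripper_width: 0.0489
gripper_force: 40.0
```

```bash
python3 m.py
```

```text
yaw -120.98 F [-0.9  3.4  5.1] Mz -0.024 t6 -0.087 [0.5902 0.1818 0.0959] 16.5 0.0489
```

>>> jog_arm([
  [[1,0,0,0,0],[1,0,0,0,0],[1,0,0,0,0],[1,0,0,0,0],[1,0,0,0,0],[1,0,0,0,0],[1,0,0,0,0],[1,0,0,0,0]],
])

```text
time_s: 17.5
tcp_pos: [0.5902, 0.1813, 0.0956]
eef_rot: [-180.0, 0.0, -120.9]
contact_force: [-0.2, -0.5, -0.4]
gripper_width: 0.0875
gripper_force: 0.0
```

>>> jog_arm([
  [[1,0,0,1,0],[1,0,0,2,0],[1,0,0,4,0],[1,0,0,4,0],[1,0,0,1,0],[1,0,0,0,0]],
])

```text
time_s: 18.25
tcp_pos: [0.5903, 0.1815, 0.2165]
eef_rot: [-180.0, 0.1, -120.9]
contact_force: [-0.8, -0.1, -0.6]
gripper_width: 0.0874
gripper_force: 0.0
```

>>> jog_arm([
  [[-1,-1,-3.5,0,0],[-1,-1,-3.5,0,0],[-1,-1,-3.5,0,0],[-1,-1,-3.5,0,0],[-1,-1,-3.5,0,0],[-1,-1,-3.5,0,0],[-1,-0.2,-0.4,0,0],[-1,0,0,0,0]],
])

```text
time_s: 19.25
tcp_pos: [0.5278, -0.0329, 0.2147]
eef_rot: [179.9, -0.0, -120.9]
contact_force: [0.7, 0.0, -0.7]
gripper_width: 0.0129
gripper_force: 0.0
```

>>> jog_arm([
  [[-1,0,0,0,0],[-1,0,0,0,0],[-1,0,0,0,0]],
], force=20)

```text
time_s: 19.62
tcp_pos: [0.5283, -0.0322, 0.2154]
eef_rot: [180.0, -0.0, -120.8]
contact_force: [-0.4, 0.0, 0.4]
gripper_width: 0.0005
gripper_force: 0.0
```

```bash
python3 m.py; python3 - <<'E'
from h import *
w=r.capture("wrist");i=r.camera_info("wrist");cv2.imwrite("pics/w3.png",w);print(proj("wrist",np.array([.5275,-.032,.092]),i))
E
```

```text
yaw -120.84 F [-0.4  0.   0.4] Mz -0.002 t6 -0.003 [ 0.5283 -0.0322  0.2154] 19.625 0.0005
[317.33493926 201.62450865]
```

View pics/w3.png

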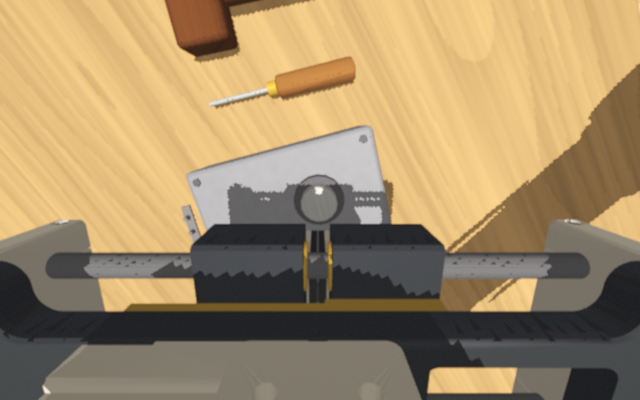

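The plunger's top is at about (319,200), within 2 px of where I predicted, so the tool is centred over it. Next I go down and press in steps.

>>> jog_arm([
  [[-1,0,0,-3,0],[-1,0,0,-3,0],[-1,0,0,-2.5,0],[-1,0,0,-1,0],[-1,0,0,-0.5,0],[-1,0,0,0,0]],
])

```text
time_s: 20.42
tcp_pos: [0.5286, -0.0326, 0.1161]
eef_rot: [-180.0, 0.0, -120.9]
contact_force: [-0.2, 0.5, 0.8]
gripper_width: 0.0006
gripper_force: 0.0
```

>>> jog_arm([
  [[-1,0,0,-0.3,0],[-1,0,0,-0.3,0],[-1,0,0,0,0]],
])

```text
time_s: 20.8
tcp_pos: [0.5289, -0.0326, 0.1101]
eef_rot: [-179.9, 0.1, -120.9]
contact_force: [0.5, 1.6, 4.2]
gripper_width: 0.0002
gripper_force: 2.5
```

>>> jog_arm([
  [[-1,0,0,-0.3,0],[-1,0,0,-0.2,0],[-1,0,0,0,0]],
])

```text
time_s: 21.18
tcp_pos: [0.529, -0.0325, 0.1054]
eef_rot: [-179.9, 0.1, -120.9]
contact_force: [-0.1, 1.1, 7.8]
gripper_width: 0.0008
gripper_force: 3.9
```

>>> jog_arm([
  [[-1,0,0,-0.25,0],[-1,0,0,-0.15,0],[-1,0,0,0,0]],
])

```text
time_s: 21.55
tcp_pos: [0.5292, -0.0326, 0.1048]
eef_rot: [-179.8, 0.1, -120.8]
contact_force: [-13.4, 4.2, 40.4]
gripper_width: 0.0006
gripper_force: 20.5
```

>>> jog_arm([
  [[-1,0,0,-0.1,0],[-1,0,0,0,0],[-1,0,0,0,0]],
])

```text
time_s: 21.92
tcp_pos: [0.5292, -0.0327, 0.1047]
eef_rot: [-179.8, 0.1, -120.8]
contact_force: [-17.4, 4.2, 49.2]
gripper_width: 0.0002
gripper_force: 24.7
```

```bash
python3 st.py; python3 - <<'E'
from h import *
print(r.tip_extent)
s=r.capture("side");u,v=proj("side",np.array([.529,-.033,.09])).astype(int)
cv2.imwrite("pics/s4.png",cv2.resize(s[v-90:v+60,u-100:u+100],None,fx=4,fy=4,interpolation=2))
E
```

```text
{'time_s': 21.925, 'tcp_pos': [0.5292, -0.0327, 0.1047], 'eef_rot': [-179.7983, 0.094, -120.7635], 'contact_force': [-17.4454, 4.1649, 49.1772], 'moment': [1.7299, 6.4364, -0.0091], 'joints': [17.7403, 14.8506, -28.2736, 0.1221, -46.6719, -48.5876], 'gripper_width': 0.0002, 'gripper_force': 24.6879}
0.019
```

View pics/s4.png

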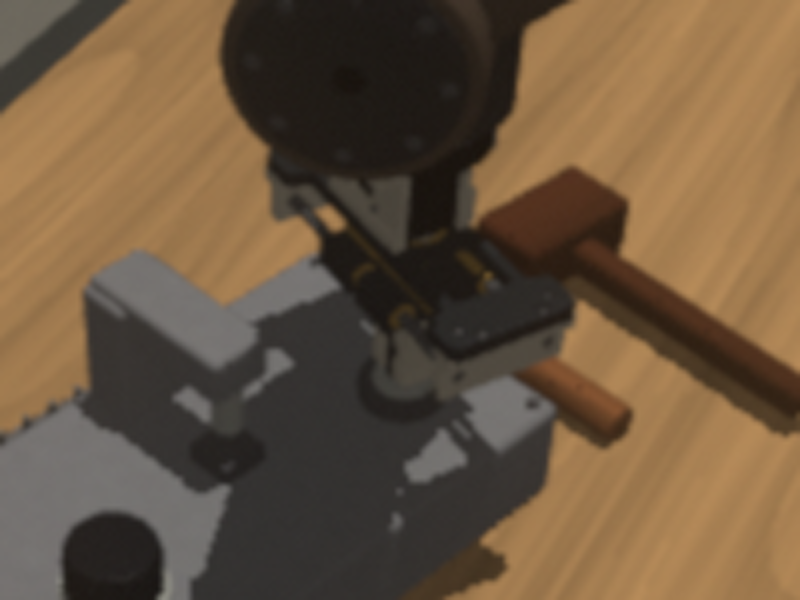

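>>> jog_arm([
  [[-1,0,0,0.45,0],[-1,0,0,0,0],[-1,0,0,0,0]],
])

```text
time_s: 22.35
tcp_pos: [0.529, -0.0326, 0.1053]
eef_rot: [-179.9, 0.1, -120.9]
contact_force: [-2.6, -0.2, 10.1]
gripper_width: 0.0005
gripper_force: 5.2
```

```bash
python3 m.py
```

```text
yaw -120.86 F [-2.6 -0.2 10.1] Mz 0.046 t6 0.0 [ 0.529  -0.0326  0.1053] 22.35 0.0005
```

>>> jog_arm([
  [[-1,0,0,0.3,0],[-1,0,0,0,0],[-1,0,0,0,0]],
])

```text
time_s: 22.72
tcp_pos: [0.529, -0.0326, 0.1079]
eef_rot: [-179.9, 0.1, -120.9]
contact_force: [0.1, 0.3, 6.9]
gripper_width: 0.0003
gripper_force: 3.2
```

>>> jog_arm([
  [[-1,0,0,0.3,0],[-1,0,0,0,0],[-1,0,0,0,0]],
])

```text
time_s: 23.1
tcp_pos: [0.5289, -0.0326, 0.1106]
eef_rot: [-179.9, 0.1, -120.9]
contact_force: [1.7, -0.4, 4.7]
gripper_width: 0.0005
gripper_force: 2.4
```

>>> jog_arm([
  [[-1,0,0,0.2,0],[-1,0,0,0,0],[-1,0,0,0,0]],
])

```text
time_s: 23.48
tcp_pos: [0.5287, -0.0326, 0.1122]
eef_rot: [-180.0, 0.0, -120.9]
contact_force: [1.6, 0.5, 4.2]
gripper_width: 0.0006
gripper_force: 2.0
```

>>> jog_arm([
  [[-1,0,0,0.15,0],[-1,0,0,0,0],[-1,0,0,0,0]],
])

```text
time_s: 23.85
tcp_pos: [0.528, -0.0327, 0.1134]
eef_rot: [180.0, -0.0, -120.9]
contact_force: [2.7, -0.1, 3.4]
gripper_width: 0.0001
gripper_force: 1.6
```

>>> jog_arm([
  [[-1,0,0,0.15,0],[-1,0,0,0,0],[-1,0,0,0,0]],
])

```text
time_s: 24.22
tcp_pos: [0.5278, -0.0328, 0.1149]
eef_rot: [180.0, -0.0, -120.9]
contact_force: [1.1, 0.8, 1.5]
gripper_width: 0.0005
gripper_force: 1.2
```

>>> jog_arm([
  [[-1,0,0,0.15,0],[-1,0,0,0,0],[-1,0,0,0,0]],
])

```text
time_s: 24.6
tcp_pos: [0.5276, -0.0329, 0.1162]
eef_rot: [179.9, -0.0, -120.9]
contact_force: [0.2, -0.9, -0.9]
gripper_width: 0.0006
gripper_force: 0.0
```

The pad forces read 2.4 N at z 0.115 and about 8 N at 0.105, with a hard stop there. The plunger therefore went its full 10 mm and came back up. I retreat and hand in.

>>> jog_arm([
  [[-1,0,0,1,0],[-1,0,0,3,0],[-1,0,0,4,0],[-1,0,0,2,0],[-1,0,0,0,0],[-1,0,0,0,0],[-1,0,0,0,0]],
])

```text
time_s: 25.48
tcp_pos: [0.5276, -0.0328, 0.2157]
eef_rot: [179.9, -0.1, -120.9]
contact_force: [-0.3, -0.8, 0.2]
gripper_width: 0.0005
gripper_force: 0.0
```

```bash
python3 m.py; python3 -c "
from plant import r
print(r.close_job())"
```

```text
yaw -120.89 F [-0.3 -0.8  0.2] Mz 0.019 t6 -0.0 [ 0.5276 -0.0328  0.2157] 25.475 0.0005
the job is handed in; nothing more can be done
None
```

The job is handed in at about 25 s, with no verdict returned: by the torque readings the selector went to its end stop (pushed about 0.09 rad into the cushion, limit 0.25) and then three clicks clockwise, and was let go; only then was the plunger pushed its full 10 mm and let back up, with the guard, strip, awl and mallet not approached.

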